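# Pack a three-candle gift crate

## Robot

A 7-joint arm with a two-finger parallel gripper is mounted at the origin on the work surface. World frame = base frame: x ahead of the robot, y to its left, z up, the work surface at z = 0. Lengths are in m, angles in rad, forces in N, time in s.
With the tool pointing down it reaches from about 0.425 to 0.925 m from the base axis. Payload 6.8 kg.
Tool frame: the origin (TCP) lies between the finger pads; the fingertips stand r.tcp_to_tips ahead of it and the grasp point (between the pads) lies 3 mm ahead of it (r.tcp_to_tips is the distance from the TCP to the fingertips, in m); z points along the fingers, y is the line along which they close (so a half turn about z gives the same grasp; the last joint's range is limited). The gripper opens to 85 mm and grips with 20 to 120 N. Pads are 22 mm wide; open, the fingers measure 114 mm over their backs; the gripper's body (76 mm by 85 mm) begins 54 mm behind the grasp point. The pads swing forward as they close: fully open they stand 13 mm farther back than shut.
Start: joints at [1.035, 0.477, 0.022, 1.555, -0.011, 1.109, -0.083], TCP at [0.28, -0.614, 0.253] pointing down, gripper open.
Joint ranges: [-2.96, 2.96], [-0.34, 2.1], [-1.41, 1.46], [0.24, 2.44], [-1.37, 4.51], [0.17, 1.92], [-2.96, 2.96]. Speed limits (rad/s): [2.39, 2.39, 3.14, 3.14, 3.14, 3.14, 3.14].

## Interface

Orientations are given as a rotation vector (axis times angle).
In Python, from bench import r gives the robot as it stands. The module is installed in compiled form; this text tells all that it offers.
- The arm moves only by the tool step_arm, never from a script. Its argument "moves" is a list of rows, each an object of numbers: "rx", "ry", "rz": the turn, a rotation vector about the tool's x, y, z in degrees; "dx", "dy", "dz": the shift along the tool's x, y, z in mm; "gripper": the opening, from -1 (shut) to 1 (fully open). In form: [{"rx": .., "ry": .., "rz": .., "dx": .., "dy": .., "dz": .., "gripper": ..}, ...]. A call has 1 to 20 rows; each row shifts and turns the commanded pose from where the row before left it, along the tool's axes as they then stand; what a row does not reach is not made up. A row lasts 1/8 s, in which the tool goes at most 62.5 mm and 10.7 degrees, less where a joint would pass 70% of its speed; a pose out of reach is approached as far as the arm can. A call is refused whole if a number of a shift passes 62.5 or a number of a turn 10.7, either way. A call with a gripper value outside its range is refused whole. The fingers move at their own pace and stop on an object; "grip_force" is the grip in N (left out, the last holds). Time passes only in rows, so rows that do not move let the fingers close. It gives the time, the measured TCP pose, the force, the opening and the grip force at its end, in the units of the state.
- r.get_obs(): the state, without advancing time (a new reading comes with each control period).
- r.grab_frame(name): name is "scene" or "top"; returns the picture (400x640x3 uint8, blue, green, red); there is no depth.
- r.camera_info(name): a dict with "mtx" (3x3 intrinsics, pixels), "rvec" (rotation vector, rad) and "tvec" (3), from world to camera coordinates, as OpenCV has them. Camera axes: x right, y down, z forward; pixel columns grow to the right and rows downward; lengths in m; the calibration is good to about 2 mm. A picture is of the moment at which its call begins. camera_info takes no time and is no camera call.
- r.hand_in(): hands the job in; it is judged then, once.
The state is a dict: "clock": time; "joints": joint angles; "qvel": joint speeds; "tau": joint torques, N m; "tcp_pos": TCP position; "orientation": TCP orientation; "contact_force": force on the tool from outside, world axes, zero at the start; "moment": the same for the moment, N m; "grip_width": finger opening in m; "gripper_force": force on a finger pad.
Only numpy, scipy, OpenCV 4.12 (cv2) and the standard library are available. Lean on these libraries where they do the work, as an engineer would, in place of code of your own. Each camera call takes 0.05 s, during which the arm holds its last target. There are 200 camera calls.

## Task

Pack the gift crate: stand the green candle in the nest next to the brass handle, the burgundy candle in the nest at the opposite end, and the cream candle in the nest between them, with the black lid fitted on the cream candle's jar. Everything must be seated fully down, so that nothing stands above the crate's rim. Do not knock any candle over, and leave the amber bottle, the steel jug and the tape roll where they are.

Things in the scene. Friction and masses are not known exactly. Their poses are not given: they have to be found in the camera images.
- crate: Fixed open grey-painted crate, 152 (its x) x 240 (its y) x 80 mm high, walls and floor 6 mm; origin: centre of underside, z up. Its cardboard insert (top 20 mm above the origin) has three 68 x 68 mm nests down to the floor, in a row along y: centres at x = 0, y = -80, 0, +80 mm. Ledges 36 mm wide beside the nests in +x and -x leave room for fingers. It is on the robot's left or right.
- brass_handle: Brass-coloured block handle, 70 x 14 x 18 mm, fixed outside one end wall of the crate. Origin: its centre, on the crate's y axis, 127 mm from the crate's centre, either at the +y or the -y end (it changes), 66 mm above the crate's underside. A black handle of the same shape is on the other end.
- mat: Square cork mat 240 x 240 mm, 6 mm thick, fixed; origin at the centre of its underside. The three candles and the lid stand on it at the start, in a 2 x 2 pattern about 116 mm apart along the mat's x and y axes, in any order.
- green_candle: Dark teal-green candle in a round glass, 52 mm diameter, 70 mm tall, about 0.22 kg, upright. Origin: centre of its underside, z up.
- burgundy_candle: Dark burgundy-red candle in a round glass, 52 mm diameter, 70 mm tall, about 0.22 kg, upright. Origin: centre of its underside, z up.
- cream_candle: Cream candle in a clear round glass jar, 52 mm diameter, 54 mm tall, about 0.2 kg, upright, without lid. Origin: centre of its underside, z up. Its mouth is 44 mm wide; the wax lies 9 mm below the rim.
- lid: Round black lid, 18 mm tall in all, about 0.04 kg: a flange 56 mm in diameter and 12 mm thick over a plug 6 mm deep, 34 mm wide tapering to 29 mm. It lies plug down on the mat. Origin: centre of the plug's underside, z up. Fitted, the plug is in the jar's mouth and the flange rests on the jar's rim (lid origin 48 mm above the jar's origin).
- oil_bottle: Bystander: amber glass bottle, 50 mm diameter, 130 mm tall, beyond crate and mat, near the middle. Origin: centre of its underside.
- jug: Bystander: steel mug-shaped pouring jug, 96 mm diameter, 120 mm tall, with a handle on its +y side, beyond crate and mat, near the middle. Origin: centre of its underside.
- tape_roll: Bystander: roll of brown packing tape lying flat between crate and mat, 76 mm outside diameter, 45 mm tall. Origin: centre of its underside.

How it is judged:
By the outcome, as a careful person would: the job done as asked, in the order asked, and still so for the second after the job is handed in, with the robot touching nothing.
It also fails if it takes over 101 s, if anything falls off the work surface, if the arm or the gripper's body presses on something with over 40 N, if the wrist force passes 120 N, or if a joint passes its speed limit or range.

## Working session

There is one attempt and no reset: what is moved stays moved. The work goes in short steps, Python scripts to look and compute and a tool call to move; the robot and the scene stay as the last step left them, time stands still between calls to the robot, and variables do not carry over. Pictures are saved under pics/ and viewed, at most 14 in all, crops included, and the job is handed in when it is done.

Besides the shell and the picture viewer there is one more tool, called after ">>>" as name(argument=value, ...) on one line, values as JSON. step_arm: Moves the arm, as the interface text tells. Its arguments: {"type":"object","properties":{"moves":{"type":"array","items":{"type":"object","properties":{"rx":{"type":"number"},"ry":{"type":"number"},"rz":{"type":"number"},"dx":{"type":"number"},"dy":{"type":"number"},"dz":{"type":"number"},"gripper":{"type":"number"}}}},"grip_force":{"type":"number"}},"required":["moves"]}

```bash
mkdir -p pics; python3 - <<'E'
from bench import r
import cv2
for n in("scene","top"):
    cv2.imwrite(f"pics/{n}0.png",r.grab_frame(n)); print(r.camera_info(n))
print(r.get_obs(), r.tcp_to_tips)
E
```

```text
{'mtx': array([[487.41353736,   0.        , 320.44378082],
       [  0.        , 487.41353736, 203.23444162],
       [  0.        ,   0.        ,   1.        ]]), 'rvec': array([ 0.91272899,  2.50032799, -1.10691832]), 'tvec': array([ 0.47462436, -0.19690808,  1.50198879])}
{'mtx': array([[395.2179595 ,   0.        , 325.19010051],
       [  0.        , 395.2179595 , 200.04420987],
       [  0.        ,   0.        ,   1.        ]]), 'rvec': array([ 2.16260433, -2.18912057,  0.04102005]), 'tvec': array([0.00965016, 0.60811956, 0.89769446])}
{'clock': 0.1, 'joints': array([ 1.03490015,  0.47772702,  0.02235519,  1.55634858, -0.0115094 ,
        1.10929671, -0.0830866 ]), 'qvel': array([-0.00038278, -0.0021568 ,  0.00106523, -0.00329888, -0.00076614,
       -0.00086841, -0.00057342]), 'tau': array([ 5.13493156e-03, -5.97757316e+01,  1.61389802e+00, -2.81951880e+01,
        1.28333573e-02,  5.04910131e-03, -8.71995383e-07]), 'tcp_pos': array([ 0.27981688, -0.61372463,  0.25241841]), 'orientation': array([-3.06844389e+00, -6.66559680e-01,  7.29497643e-04]), 'contact_force': array([-1.1852454 ,  0.76109387,  0.23452747]), 'moment': array([0.03767369, 0.01955425, 0.04735346]), 'gripper_force': 0.0, 'grip_width': 0.08507839656684224} 0.022
```

View pics/scene0.png

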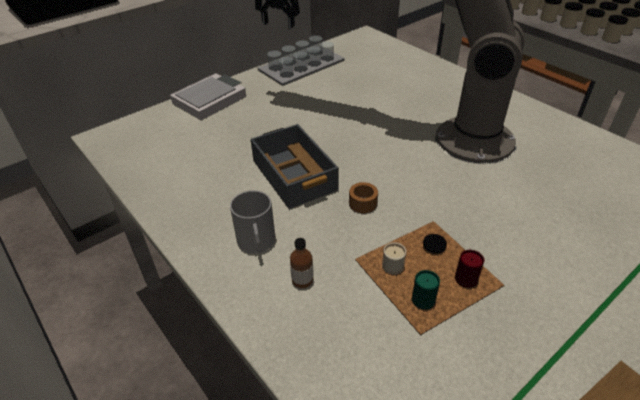

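View pics/top0.png

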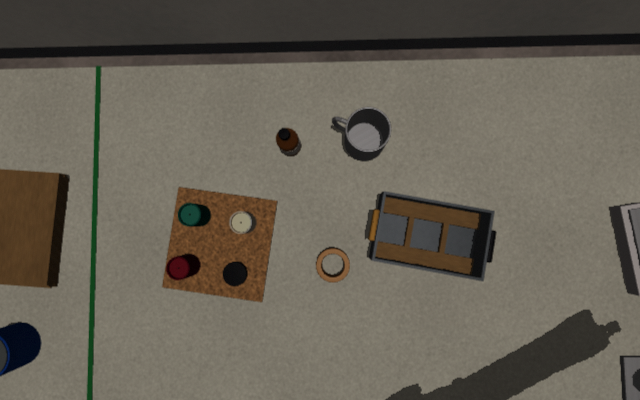

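The scene picture shows the crate with the brass handle at its tape-roll end. In the top picture the mat is at about (220,245) with green at (190,215), cream at (241,222), burgundy at (180,268) and the lid at (235,273). The crate is at about (432,236), with its brass handle at (374,225).

```bash
python3 - <<'E'
import cv2
t=cv2.imread("pics/top0.png")
cv2.imwrite("pics/c1.png",cv2.resize(t[180:310,150:290],None,fx=4.5,fy=4.5,interpolation=cv2.INTER_CUBIC))
cv2.imwrite("pics/c2.png",cv2.resize(t[180:290,360:500],None,fx=5,fy=5,interpolation=cv2.INTER_CUBIC))
E
```

```text
(no output)
```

View pics/c1.png

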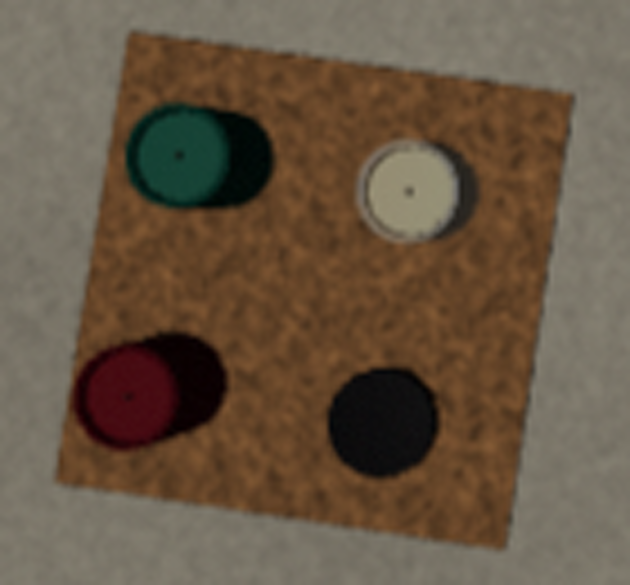

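View pics/c2.png

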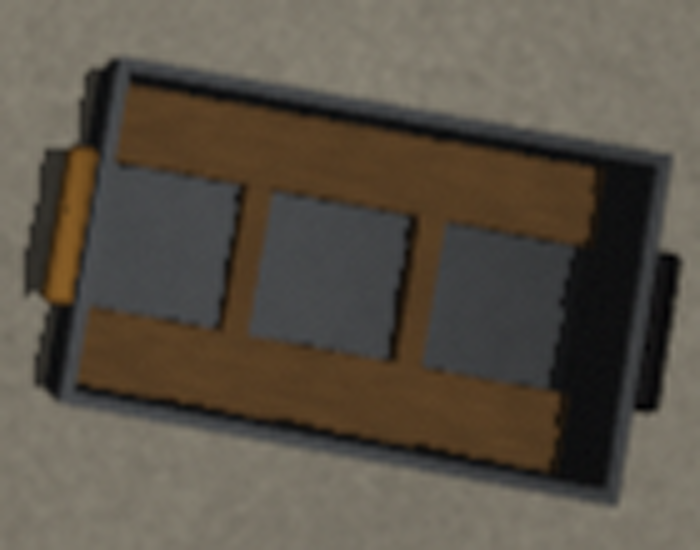

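Crop 1 (4.5x) gives green's wick at (180,155), cream's at (410,191), burgundy's at (129,396), the lid centre at (383,422) and the mat corners at (130,32), (573,94), (506,548) and (57,485). Crop 2 (5x) gives the crate rim corners at (122,58), (671,155), (615,503) and (62,400), with the brass handle on the left (+y world) end.

```bash
cat > h.py <<'E'
import numpy as np,cv2
from bench import r
def world(p,z,cam="top"):
    c=r.camera_info(cam);R=cv2.Rodrigues(c["rvec"])[0]
    n=cv2.undistortPoints(np.array([[p]],float),c["mtx"],None)[0,0]
    d=R.T@np.array([*n,1]);o=-R.T@c["tvec"]
    return (o+d*(z-o[2])/d[2])
def crop(u,f,off): return (np.array(u)+.5)/f-.5+np.array(off)
E
python3 - <<'E'
from h import *
np.set_printoptions(precision=4,suppress=True)
a=lambda u,z:world(crop(u,4.5,(150,180)),z)[:2]
b=lambda u,z:world(crop(u,5,(360,180)),z)[:2]
g,c,bu,l=a((180,155),.072),a((410,191),.052),a((129,395),.072),a((383,422),.024)
print("g,c,b,l",g,c,bu,l); print([np.linalg.norm(x) for x in(g-c,c-l,l-bu,bu-g)])
m=np.array([a(u,.006) for u in((130,32),(573,94),(506,548),(57,485))]);print("mat",m.mean(0),[np.linalg.norm(m[i]-m[i-1]) for i in range(4)])
print("pattern mean",(g+c+bu+l)/4)
k=np.array([b(u,.08) for u in((122,58),(671,155),(615,503),(62,400))]);C=k.mean(0)
print("crate",C,[np.linalg.norm(k[i]-k[i-1]) for i in range(4)])
e=(k[0]+k[3]-k[1]-k[2])/2;print("yaw of crate +y(brass) axis",np.degrees(np.arctan2(e[1],e[0])))
e2=(k[0]+k[1]-k[2]-k[3])/2;print("other axis",np.degrees(np.arctan2(e2[1],e2[0])))
em=(m[0]+m[3]-m[1]-m[2])/2;print("mat",np.degrees(np.arctan2(em[1],em[0])))
n=[b(u,.02) for u in((268,192),(414,213),(393,360),(248,336))];print("mid nest",np.mean(n,0))
e/=np.linalg.norm(e)
for s in(1,0,-1):print("nest",s,C+.08*s*e,np.linalg.norm(C+.08*s*e))
for n,z,p in(("tape",.045,(333,264)),("bottle",.13,(285,134)),("jug",.12,(367,127))):print(n,world(p,z)[:2])
E
```

```text
g,c,b,l [0.5778 0.3   ] [0.5591 0.1915] [0.4615 0.3238] [0.4418 0.2119]
[np.float64(0.1101135192235032), np.float64(0.11900677784194164), np.float64(0.11363834849547161), np.float64(0.11868869553956993)]
mat [0.5095 0.2521] [np.float64(0.23956339756976694), np.float64(0.2382002514214644), np.float64(0.23749736650157882), np.float64(0.23777963074490288)]
pattern mean [0.51   0.2568]
crate [ 0.526  -0.2289] [np.float64(0.1493044020334604), np.float64(0.23745380143730013), np.float64(0.1499365261083046), np.float64(0.23710801069627332)]
yaw of crate +y(brass) axis 79.03887118161708
other axis -11.127350386650669
mat 81.55930269150977
mid nest [ 0.5258 -0.2273]
nest 1 [ 0.5412 -0.1504] 0.5616896851447146
nest 0 [ 0.526  -0.2289] 0.573629395074201
nest -1 [ 0.5108 -0.3074] 0.5961594278281765
tape [ 0.4633 -0.0142]
bottle [0.7391 0.081 ]
jug [ 0.7532 -0.0893]
```

```bash
cat > go.py <<'E'
# usage: go.py X Y Z(mm) : remaining shift in tool axes (mm) and turn (deg) to a tool-down pose with tool y along -11 deg
import sys; from h import *
from scipy.spatial.transform import Rotation as Ro
o=r.get_obs();T=Ro.from_rotvec(o["orientation"])
x=np.radians(79);c,s=np.cos(x),np.sin(x)
W=Ro.from_matrix(np.array([[c,s,0],[s,-c,0],[0,0,-1]]))
d=np.array([float(v) for v in sys.argv[1:4]])/1e3-o["tcp_pos"]
print("clock %.2f"%o["clock"],"shift after turn",np.round(W.inv().apply(d)*1e3,1),"turn",np.round(np.degrees((T.inv()*W).as_rotvec()),1),"F",np.round(o["contact_force"],1),"w %.4f"%o["grip_width"])
E
python3 go.py 578 300 250
```

```text
clock 0.10 shift after turn [953.8 118.4   2.4] turn [ -0.1  -0.  -54.5] F [-1.2  0.8  0.2] w 0.0851
```

>>> step_arm(moves=[{"rz": -9.1}, {"rz": -9.1}, {"rz": -9.1}, {"rz": -9.1}, {"rz": -9.1}, {"rz": -9.1}, {"dx": 20}, {"dx": 40, "dy": 5}, {"dx": 45, "dy": 5}, {"dx": 45, "dy": 5}, {"dx": 45, "dy": 5}, {"dx": 45, "dy": 5}, {"dx": 45, "dy": 5}, {"dx": 45, "dy": 5}, {"dx": 45, "dy": 5}, {"dx": 45, "dy": 5}, {"dx": 45, "dy": 5}, {"dx": 45, "dy": 5}, {"dx": 45, "dy": 5}, {"dx": 30, "dy": 5}], grip_force=40)

```text
invalid input at $.moves[0]: expected keys rx, ry, rz, dx, dy, dz, gripper
```

```bash
python3 go.py 578 300 250
```

```text
clock 0.10 shift after turn [953.8 118.4   2.4] turn [ -0.1  -0.  -54.5] F [-1.2  0.8  0.2] w 0.0851
```

>>> step_arm(moves=[{"rx": 0, "ry": 0, "rz": -9.1, "dx": 0, "dy": 0, "dz": 0, "gripper": 1}, {"rx": 0, "ry": 0, "rz": -9.1, "dx": 0, "dy": 0, "dz": 0, "gripper": 1}, {"rx": 0, "ry": 0, "rz": -9.1, "dx": 0, "dy": 0, "dz": 0, "gripper": 1}, {"rx": 0, "ry": 0, "rz": -9.1, "dx": 0, "dy": 0, "dz": 0, "gripper": 1}, {"rx": 0, "ry": 0, "rz": -9.1, "dx": 0, "dy": 0, "dz": 0, "gripper": 1}, {"rx": 0, "ry": 0, "rz": -9, "dx": 0, "dy": 0, "dz": 0, "gripper": 1}, {"rx": 0, "ry": 0, "rz": 0, "dx": 20, "dy": 3, "dz": 0, "gripper": 1}, {"rx": 0, "ry": 0, "rz": 0, "dx": 40, "dy": 5, "dz": 0, "gripper": 1}, {"rx": 0, "ry": 0, "rz": 0, "dx": 50, "dy": 6, "dz": 0, "gripper": 1}, {"rx": 0, "ry": 0, "rz": 0, "dx": 50, "dy": 6, "dz": 0, "gripper": 1}, {"rx": 0, "ry": 0, "rz": 0, "dx": 50, "dy": 6, "dz": 0, "gripper": 1}, {"rx": 0, "ry": 0, "rz": 0, "dx": 50, "dy": 6, "dz": 0, "gripper": 1}, {"rx": 0, "ry": 0, "rz": 0, "dx": 50, "dy": 6, "dz": 0, "gripper": 1}, {"rx": 0, "ry": 0, "rz": 0, "dx": 50, "dy": 6, "dz": 0, "gripper": 1}, {"rx": 0, "ry": 0, "rz": 0, "dx": 50, "dy": 6, "dz": 0, "gripper": 1}, {"rx": 0, "ry": 0, "rz": 0, "dx": 50, "dy": 6, "dz": 0, "gripper": 1}, {"rx": 0, "ry": 0, "rz": 0, "dx": 50, "dy": 6, "dz": 0, "gripper": 1}, {"rx": 0, "ry": 0, "rz": 0, "dx": 50, "dy": 6, "dz": 0, "gripper": 1}, {"rx": 0, "ry": 0, "rz": 0, "dx": 50, "dy": 6, "dz": 0, "gripper": 1}, {"rx": 0, "ry": 0, "rz": 0, "dx": 50, "dy": 6, "dz": 0, "gripper": 1}], grip_force=40)

```text
clock: 2.6
tcp_pos: [0.4835, 0.0209, 0.2532]
orientation: [2.427, 1.995, -0.001]
contact_force: [0.5, -0.7, 0.1]
grip_width: 0.0855
gripper_force: 0.0
```

```bash
python3 go.py 578 300 250
```

```text
clock 2.60 shift after turn [292.   39.5   3.2] turn [-0.   0.  -0.2] F [ 0.5 -0.7  0.1] w 0.0855
```

>>> step_arm(moves=[{"rx": 0, "ry": 0, "rz": 0, "dx": 50, "dy": 7, "dz": 0, "gripper": 1}, {"rx": 0, "ry": 0, "rz": 0, "dx": 50, "dy": 7, "dz": 0, "gripper": 1}, {"rx": 0, "ry": 0, "rz": 0, "dx": 50, "dy": 7, "dz": 0, "gripper": 1}, {"rx": 0, "ry": 0, "rz": 0, "dx": 50, "dy": 7, "dz": 0, "gripper": 1}, {"rx": 0, "ry": 0, "rz": 0, "dx": 45, "dy": 6, "dz": 10, "gripper": 1}, {"rx": 0, "ry": 0, "rz": 0, "dx": 30, "dy": 5, "dz": 30, "gripper": 1}, {"rx": 0, "ry": 0, "rz": 0, "dx": 18, "dy": 1, "dz": 30, "gripper": 1}, {"rx": 0, "ry": 0, "rz": 0, "dx": 0, "dy": 0, "dz": 20, "gripper": 1}, {"rx": 0, "ry": 0, "rz": 0, "dx": 0, "dy": 0, "dz": 10, "gripper": 1}, {"rx": 0, "ry": 0, "rz": 0, "dx": 0, "dy": 0, "dz": 0, "gripper": 1}])

```text
clock: 3.85
tcp_pos: [0.5794, 0.2972, 0.1532]
orientation: [2.425, 1.996, -0.002]
contact_force: [0.8, -0.1, -0.6]
grip_width: 0.0855
gripper_force: 0.0
```

```bash
python3 go.py 578 300 50; python3 - <<'E'
from h import *
s=r.grab_frame("scene");t=r.grab_frame("top")
a=cv2.resize(s[180:340,340:520],None,fx=3,fy=3,interpolation=2);b=cv2.resize(t[180:310,130:270],None,fx=3.5,fy=3.5,interpolation=2)[:480]
cv2.imwrite("pics/g1.png",a)
cv2.imwrite("pics/g1t.png",b)
E
```

```text
clock 3.85 shift after turn [  2.5  -1.9 103.2] turn [-0.   0.1 -0.1] F [ 0.8 -0.1 -0.6] w 0.0855
```

View pics/g1.png

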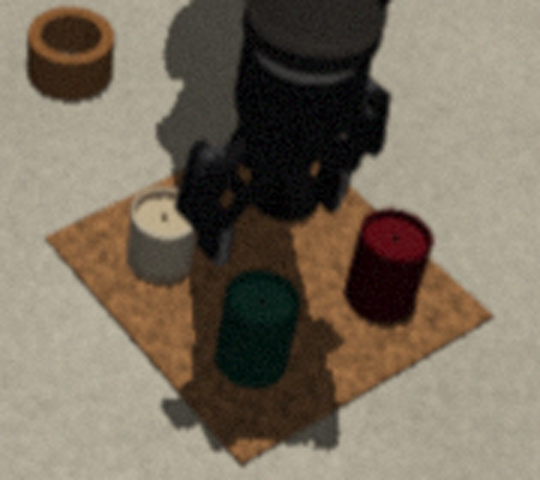

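The gripper hangs over the mat with the green candle clear below it. In this 3x crop green's wick is at (262,299), cream's at (164,217) and burgundy's at (395,238). I'll cross-check these positions before descending.

```bash
python3 - <<'E'
from h import *
for n,u,z in(("g",(262,299),.072),("c",(164,217),.052),("b",(395,238),.072)):print(n,world(crop(u,3,(340,180)),z,"scene"))
E
```

```text
g [0.57586657 0.30030231 0.072     ]
c [0.5583767  0.19198468 0.052     ]
b [0.4610194  0.32526429 0.072     ]
```

>>> step_arm(moves=[{"rx": 0, "ry": 0, "rz": 0, "dx": 2, "dy": -2, "dz": 10, "gripper": 1}, {"rx": 0, "ry": 0, "rz": 0, "dx": 0, "dy": 0, "dz": 10, "gripper": 1}, {"rx": 0, "ry": 0, "rz": 0, "dx": 0, "dy": 0, "dz": 5, "gripper": 1}, {"rx": 0, "ry": 0, "rz": 0, "dx": 0, "dy": 0, "dz": 0, "gripper": 1}])

```text
clock: 4.45
tcp_pos: [0.5776, 0.3006, 0.1276]
orientation: [-2.424, -1.998, 0.002]
contact_force: [-0.6, 0.4, -0.5]
grip_width: 0.0855
gripper_force: 0.0
```

>>> step_arm(moves=[{"rx": 0, "ry": 0, "rz": 0, "dx": 0, "dy": 0, "dz": 20, "gripper": 1}, {"rx": 0, "ry": 0, "rz": 0, "dx": 0, "dy": 0, "dz": 20, "gripper": 1}, {"rx": 0, "ry": 0, "rz": 0, "dx": 0, "dy": 0, "dz": 20, "gripper": 1}, {"rx": 0, "ry": 0, "rz": 0, "dx": 0, "dy": 0, "dz": 12, "gripper": 1}, {"rx": 0, "ry": 0, "rz": 0, "dx": 0, "dy": 0, "dz": 5, "gripper": 1}, {"rx": 0, "ry": 0, "rz": 0, "dx": 0, "dy": 0, "dz": 0, "gripper": 1}, {"rx": 0, "ry": 0, "rz": 0, "dx": 0, "dy": 0, "dz": 0, "gripper": 0.5}, {"rx": 0, "ry": 0, "rz": 0, "dx": 0, "dy": 0, "dz": 0, "gripper": 0.3}, {"rx": 0, "ry": 0, "rz": 0, "dx": 0, "dy": 0, "dz": 0, "gripper": 0.2}, {"rx": 0, "ry": 0, "rz": 0, "dx": 0, "dy": 0, "dz": 0, "gripper": -1}, {"rx": 0, "ry": 0, "rz": 0, "dx": 0, "dy": 0, "dz": 0, "gripper": -1}, {"rx": 0, "ry": 0, "rz": 0, "dx": 0, "dy": 0, "dz": 0, "gripper": -1}, {"rx": 0, "ry": 0, "rz": 0, "dx": 0, "dy": 0, "dz": 0, "gripper": -1}], grip_force=40)

```text
clock: 6.08
tcp_pos: [0.5784, 0.301, 0.0521]
orientation: [2.424, 1.998, 0.002]
contact_force: [-0.2, -1.7, 5.1]
grip_width: 0.0516
gripper_force: 41.3
```

>>> step_arm(moves=[{"rx": 0, "ry": 0, "rz": 0, "dx": 0, "dy": 0, "dz": -5, "gripper": -1}, {"rx": 0, "ry": 0, "rz": 0, "dx": 0, "dy": 0, "dz": -15, "gripper": -1}, {"rx": 0, "ry": 0, "rz": 0, "dx": 0, "dy": 0, "dz": -25, "gripper": -1}, {"rx": 0, "ry": 0, "rz": 0, "dx": 0, "dy": 0, "dz": -30, "gripper": -1}, {"rx": 0, "ry": 0, "rz": 0, "dx": -10, "dy": 0, "dz": -25, "gripper": -1}, {"rx": 0, "ry": 0, "rz": 0, "dx": -25, "dy": 4, "dz": -15, "gripper": -1}, {"rx": 0, "ry": 0, "rz": 0, "dx": -40, "dy": 4, "dz": -5, "gripper": -1}, {"rx": 0, "ry": 0, "rz": 0, "dx": -45, "dy": 5, "dz": 0, "gripper": -1}, {"rx": 0, "ry": 0, "rz": 0, "dx": -45, "dy": 5, "dz": 0, "gripper": -1}, {"rx": 0, "ry": 0, "rz": 0, "dx": -45, "dy": 5, "dz": 0, "gripper": -1}, {"rx": 0, "ry": 0, "rz": 0, "dx": -45, "dy": 5, "dz": 0, "gripper": -1}, {"rx": 0, "ry": 0, "rz": 0, "dx": -45, "dy": 5, "dz": 0, "gripper": -1}, {"rx": 0, "ry": 0, "rz": 0, "dx": -45, "dy": 5, "dz": 0, "gripper": -1}, {"rx": 0, "ry": 0, "rz": 0, "dx": -45, "dy": 5, "dz": 0, "gripper": -1}, {"rx": 0, "ry": 0, "rz": 0, "dx": -35, "dy": 4, "dz": 0, "gripper": -1}, {"rx": 0, "ry": 0, "rz": 0, "dx": -20, "dy": 2, "dz": 0, "gripper": -1}, {"rx": 0, "ry": 0, "rz": 0, "dx": -5, "dy": 0, "dz": 0, "gripper": -1}, {"rx": 0, "ry": 0, "rz": 0, "dx": 0, "dy": 0, "dz": 0, "gripper": -1}, {"rx": 0, "ry": 0, "rz": 0, "dx": 0, "dy": 0, "dz": 0, "gripper": -1}])

```text
clock: 8.45
tcp_pos: [0.5404, -0.1488, 0.1715]
orientation: [-2.422, -2.001, -0.001]
contact_force: [-0.2, 0.7, -2.0]
grip_width: 0.0509
gripper_force: 42.2
```

```bash
python3 go.py 541 -150 52;python3 - <<'E'
from h import *
s=r.grab_frame("scene");cv2.imwrite("pics/g2.png",cv2.resize(s[60:260,220:400],None,fx=3,fy=3,interpolation=2))
E
```

```text
clock 8.45 shift after turn [ -1.    0.8 119.5] turn [ 0.  -0.   0.1] F [-0.2  0.7 -2. ] w 0.0509
```

View pics/g2.png

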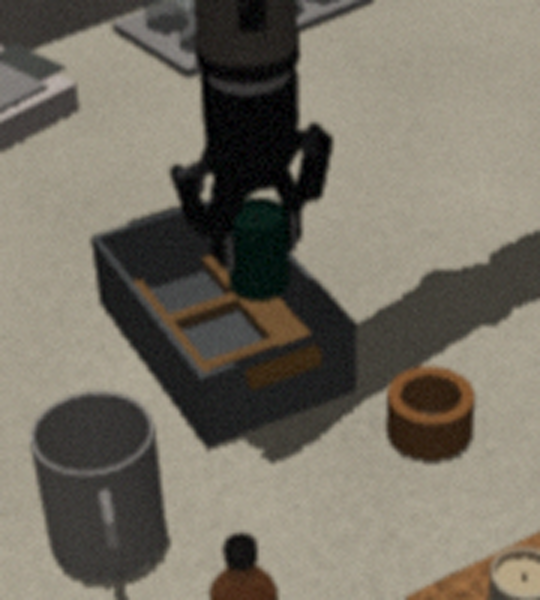

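The green candle is held upright above the nest at the brass-handle end. Lowering it now.

>>> step_arm(moves=[{"rx": 0, "ry": 0, "rz": 0, "dx": -1, "dy": 1, "dz": 10, "gripper": -1}, {"rx": 0, "ry": 0, "rz": 0, "dx": 0, "dy": 0, "dz": 20, "gripper": -1}, {"rx": 0, "ry": 0, "rz": 0, "dx": 0, "dy": 0, "dz": 20, "gripper": -1}, {"rx": 0, "ry": 0, "rz": 0, "dx": 0, "dy": 0, "dz": 20, "gripper": -1}, {"rx": 0, "ry": 0, "rz": 0, "dx": 0, "dy": 0, "dz": 20, "gripper": -1}, {"rx": 0, "ry": 0, "rz": 0, "dx": 0, "dy": 0, "dz": 15, "gripper": -1}, {"rx": 0, "ry": 0, "rz": 0, "dx": 0, "dy": 0, "dz": 8, "gripper": -1}, {"rx": 0, "ry": 0, "rz": 0, "dx": 0, "dy": 0, "dz": 3, "gripper": -1}, {"rx": 0, "ry": 0, "rz": 0, "dx": 0, "dy": 0, "dz": 2, "gripper": -1}, {"rx": 0, "ry": 0, "rz": 0, "dx": 0, "dy": 0, "dz": 0, "gripper": -1}, {"rx": 0, "ry": 0, "rz": 0, "dx": 0, "dy": 0, "dz": 0, "gripper": -1}])

```text
clock: 9.88
tcp_pos: [0.5413, -0.1516, 0.0537]
orientation: [2.424, 1.998, 0.001]
contact_force: [-0.3, -0.1, -3.0]
grip_width: 0.0512
gripper_force: 42.2
```

>>> step_arm(moves=[{"rx": 0, "ry": 0, "rz": 0, "dx": 0, "dy": 0, "dz": 1, "gripper": -1}, {"rx": 0, "ry": 0, "rz": 0, "dx": 0, "dy": 0, "dz": 1, "gripper": -1}, {"rx": 0, "ry": 0, "rz": 0, "dx": 0, "dy": 0, "dz": 0, "gripper": -1}])

```text
clock: 10.25
tcp_pos: [0.5412, -0.1516, 0.0521]
orientation: [2.423, 1.998, -0.0]
contact_force: [-2.5, 0.6, 6.0]
grip_width: 0.051
gripper_force: 42.9
```

>>> step_arm(moves=[{"rx": 0, "ry": 0, "rz": 0, "dx": 0, "dy": 0, "dz": 0, "gripper": 0.3}, {"rx": 0, "ry": 0, "rz": 0, "dx": 0, "dy": 0, "dz": 0, "gripper": 0.55}, {"rx": 0, "ry": 0, "rz": 0, "dx": 0, "dy": 0, "dz": 0, "gripper": 0.6}, {"rx": 0, "ry": 0, "rz": 0, "dx": 0, "dy": 0, "dz": -10, "gripper": 0.6}, {"rx": 0, "ry": 0, "rz": 0, "dx": 0, "dy": 0, "dz": -25, "gripper": 0.6}, {"rx": 0, "ry": 0, "rz": 0, "dx": 0, "dy": 0, "dz": -35, "gripper": 0.6}, {"rx": 0, "ry": 0, "rz": 0, "dx": 10, "dy": -4, "dz": -30, "gripper": 0.6}, {"rx": 0, "ry": 0, "rz": 0, "dx": 30, "dy": -11, "dz": -18, "gripper": 0.8}, {"rx": 0, "ry": 0, "rz": 0, "dx": 45, "dy": -17, "dz": 0, "gripper": 1}, {"rx": 0, "ry": 0, "rz": 0, "dx": 50, "dy": -19, "dz": 0, "gripper": 1}, {"rx": 0, "ry": 0, "rz": 0, "dx": 50, "dy": -19, "dz": 0, "gripper": 1}, {"rx": 0, "ry": 0, "rz": 0, "dx": 50, "dy": -19, "dz": 0, "gripper": 1}, {"rx": 0, "ry": 0, "rz": 0, "dx": 50, "dy": -19, "dz": 0, "gripper": 1}, {"rx": 0, "ry": 0, "rz": 0, "dx": 50, "dy": -19, "dz": 0, "gripper": 1}, {"rx": 0, "ry": 0, "rz": 0, "dx": 50, "dy": -19, "dz": 0, "gripper": 1}, {"rx": 0, "ry": 0, "rz": 0, "dx": 40, "dy": -15, "dz": 0, "gripper": 1}, {"rx": 0, "ry": 0, "rz": 0, "dx": 20, "dy": -7, "dz": 0, "gripper": 1}, {"rx": 0, "ry": 0, "rz": 0, "dx": 7, "dy": -1, "dz": 0, "gripper": 1}, {"rx": 0, "ry": 0, "rz": 0, "dx": 0, "dy": 0, "dz": 0, "gripper": 1}, {"rx": 0, "ry": 0, "rz": 0, "dx": 0, "dy": 0, "dz": 0, "gripper": 1}])

```text
clock: 12.75
tcp_pos: [0.4619, 0.3229, 0.1692]
orientation: [2.425, 1.996, -0.001]
contact_force: [0.4, -0.2, -0.5]
grip_width: 0.0855
gripper_force: 0.0
```

```bash
python3 go.py 461 324.5 52;python3 - <<'E'
from h import *
t=r.grab_frame("top");cv2.imwrite("pics/k1.png",cv2.resize(t[180:290,360:500],None,fx=5,fy=5,interpolation=2))
E
```

```text
clock 12.75 shift after turn [  1.4  -1.1 117.2] turn [ 0.   0.1 -0.1] F [ 0.4 -0.2 -0.5] w 0.0855
```

View pics/k1.png

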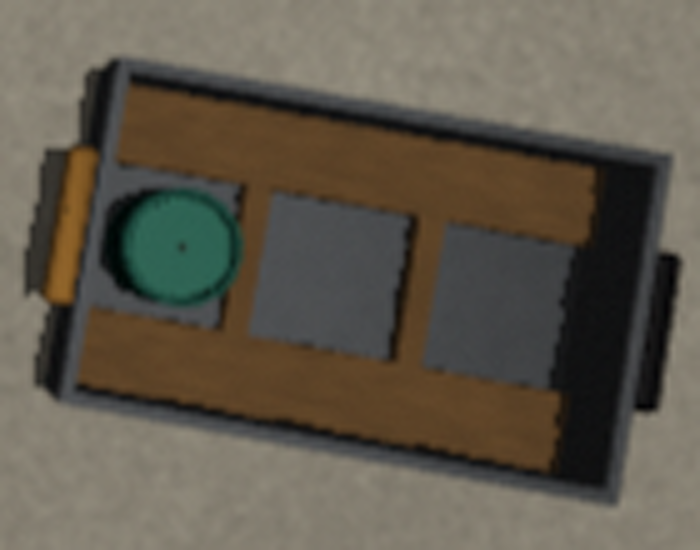

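The green candle is upright in its nest, with its wick at (182,247), and it sits below the rim. Next is burgundy.

>>> step_arm(moves=[{"rx": 0, "ry": 0, "rz": 0, "dx": 1, "dy": -1, "dz": 10, "gripper": 1}, {"rx": 0, "ry": 0, "rz": 0, "dx": 0, "dy": 0, "dz": 20, "gripper": 1}, {"rx": 0, "ry": 0, "rz": 0, "dx": 0, "dy": 0, "dz": 25, "gripper": 1}, {"rx": 0, "ry": 0, "rz": 0, "dx": 0, "dy": 0, "dz": 25, "gripper": 1}, {"rx": 0, "ry": 0, "rz": 0, "dx": 0, "dy": 0, "dz": 20, "gripper": 1}, {"rx": 0, "ry": 0, "rz": 0, "dx": 0, "dy": 0, "dz": 12, "gripper": 1}, {"rx": 0, "ry": 0, "rz": 0, "dx": 0, "dy": 0, "dz": 5, "gripper": 1}, {"rx": 0, "ry": 0, "rz": 0, "dx": 0, "dy": 0, "dz": 0, "gripper": 0.5}, {"rx": 0, "ry": 0, "rz": 0, "dx": 0, "dy": 0, "dz": 0, "gripper": 0.3}, {"rx": 0, "ry": 0, "rz": 0, "dx": 0, "dy": 0, "dz": 0, "gripper": 0.2}, {"rx": 0, "ry": 0, "rz": 0, "dx": 0, "dy": 0, "dz": 0, "gripper": -1}, {"rx": 0, "ry": 0, "rz": 0, "dx": 0, "dy": 0, "dz": 0, "gripper": -1}, {"rx": 0, "ry": 0, "rz": 0, "dx": 0, "dy": 0, "dz": 0, "gripper": -1}, {"rx": 0, "ry": 0, "rz": 0, "dx": 0, "dy": 0, "dz": 0, "gripper": -1}])

```text
clock: 14.55
tcp_pos: [0.4611, 0.326, 0.0533]
orientation: [2.424, 1.998, 0.003]
contact_force: [-0.3, -0.8, 5.7]
grip_width: 0.0513
gripper_force: 40.9
```

>>> step_arm(moves=[{"rx": 0, "ry": 0, "rz": 0, "dx": 0, "dy": 0, "dz": -5, "gripper": -1}, {"rx": 0, "ry": 0, "rz": 0, "dx": 0, "dy": 0, "dz": -15, "gripper": -1}, {"rx": 0, "ry": 0, "rz": 0, "dx": 0, "dy": 0, "dz": -25, "gripper": -1}, {"rx": 0, "ry": 0, "rz": 0, "dx": 0, "dy": 0, "dz": -30, "gripper": -1}, {"rx": 0, "ry": 0, "rz": 0, "dx": -10, "dy": 3, "dz": -25, "gripper": -1}, {"rx": 0, "ry": 0, "rz": 0, "dx": -25, "dy": 7, "dz": -15, "gripper": -1}, {"rx": 0, "ry": 0, "rz": 0, "dx": -40, "dy": 11, "dz": -5, "gripper": -1}, {"rx": 0, "ry": 0, "rz": 0, "dx": -48, "dy": 13, "dz": 0, "gripper": -1}, {"rx": 0, "ry": 0, "rz": 0, "dx": -48, "dy": 13, "dz": 0, "gripper": -1}, {"rx": 0, "ry": 0, "rz": 0, "dx": -48, "dy": 13, "dz": 0, "gripper": -1}, {"rx": 0, "ry": 0, "rz": 0, "dx": -48, "dy": 13, "dz": 0, "gripper": -1}, {"rx": 0, "ry": 0, "rz": 0, "dx": -48, "dy": 13, "dz": 0, "gripper": -1}, {"rx": 0, "ry": 0, "rz": 0, "dx": -48, "dy": 13, "dz": 0, "gripper": -1}, {"rx": 0, "ry": 0, "rz": 0, "dx": -48, "dy": 13, "dz": 0, "gripper": -1}, {"rx": 0, "ry": 0, "rz": 0, "dx": -48, "dy": 13, "dz": 0, "gripper": -1}, {"rx": 0, "ry": 0, "rz": 0, "dx": -48, "dy": 13, "dz": 0, "gripper": -1}, {"rx": 0, "ry": 0, "rz": 0, "dx": -48, "dy": 13, "dz": 0, "gripper": -1}, {"rx": 0, "ry": 0, "rz": 0, "dx": -35, "dy": 11, "dz": 0, "gripper": -1}, {"rx": 0, "ry": 0, "rz": 0, "dx": -17, "dy": 6, "dz": 0, "gripper": -1}, {"rx": 0, "ry": 0, "rz": 0, "dx": -5, "dy": 2, "dz": 0, "gripper": -1}])

```text
clock: 17.05
tcp_pos: [0.5108, -0.3076, 0.1726]
orientation: [-2.424, -1.998, -0.001]
contact_force: [0.1, 0.3, -1.5]
grip_width: 0.0512
gripper_force: 42.0
```

>>> step_arm(moves=[{"rx": 0, "ry": 0, "rz": 0, "dx": 0, "dy": 0, "dz": 0, "gripper": -1}, {"rx": 0, "ry": 0, "rz": 0, "dx": 0, "dy": 0, "dz": 0, "gripper": -1}])

```text
clock: 17.3
tcp_pos: [0.511, -0.3056, 0.1724]
orientation: [-2.421, -2.001, -0.001]
contact_force: [-0.1, 0.4, -0.7]
grip_width: 0.0515
gripper_force: 42.0
```

```bash
python3 go.py 511 -307 53.5
```

```text
clock 17.30 shift after turn [ -1.3   0.2 118.9] turn [-0.  -0.   0.2] F [-0.1  0.4 -0.7] w 0.0515
```

>>> step_arm(moves=[{"rx": 0, "ry": 0, "rz": 0, "dx": -1, "dy": 0, "dz": 10, "gripper": -1}, {"rx": 0, "ry": 0, "rz": 0, "dx": 0, "dy": 0, "dz": 20, "gripper": -1}, {"rx": 0, "ry": 0, "rz": 0, "dx": 0, "dy": 0, "dz": 20, "gripper": -1}, {"rx": 0, "ry": 0, "rz": 0, "dx": 0, "dy": 0, "dz": 20, "gripper": -1}, {"rx": 0, "ry": 0, "rz": 0, "dx": 0, "dy": 0, "dz": 20, "gripper": -1}, {"rx": 0, "ry": 0, "rz": 0, "dx": 0, "dy": 0, "dz": 15, "gripper": -1}, {"rx": 0, "ry": 0, "rz": 0, "dx": 0, "dy": 0, "dz": 8, "gripper": -1}, {"rx": 0, "ry": 0, "rz": 0, "dx": 0, "dy": 0, "dz": 3, "gripper": -1}, {"rx": 0, "ry": 0, "rz": 0, "dx": 0, "dy": 0, "dz": 2, "gripper": -1}, {"rx": 0, "ry": 0, "rz": 0, "dx": 0, "dy": 0, "dz": 1, "gripper": -1}, {"rx": 0, "ry": 0, "rz": 0, "dx": 0, "dy": 0, "dz": 0.5, "gripper": -1}, {"rx": 0, "ry": 0, "rz": 0, "dx": 0, "dy": 0, "dz": 0, "gripper": -1}])

```text
clock: 18.8
tcp_pos: [0.5108, -0.3087, 0.0533]
orientation: [2.423, 1.998, 0.0]
contact_force: [-1.0, 0.4, 1.5]
grip_width: 0.0513
gripper_force: 42.1
```

>>> step_arm(moves=[{"rx": 0, "ry": 0, "rz": 0, "dx": 0, "dy": 0, "dz": 1, "gripper": -1}, {"rx": 0, "ry": 0, "rz": 0, "dx": 0, "dy": 0, "dz": 0, "gripper": 0.3}, {"rx": 0, "ry": 0, "rz": 0, "dx": 0, "dy": 0, "dz": 0, "gripper": 0.55}, {"rx": 0, "ry": 0, "rz": 0, "dx": 0, "dy": 0, "dz": 0, "gripper": 0.6}, {"rx": 0, "ry": 0, "rz": 0, "dx": 0, "dy": 0, "dz": -10, "gripper": 0.6}, {"rx": 0, "ry": 0, "rz": 0, "dx": 0, "dy": 0, "dz": -25, "gripper": 0.6}, {"rx": 0, "ry": 0, "rz": 0, "dx": 0, "dy": 0, "dz": -35, "gripper": 0.6}, {"rx": 0, "ry": 0, "rz": 0, "dx": 10, "dy": -1, "dz": -30, "gripper": 0.6}, {"rx": 0, "ry": 0, "rz": 0, "dx": 30, "dy": -3, "dz": -18, "gripper": 0.8}, {"rx": 0, "ry": 0, "rz": 0, "dx": 50, "dy": -5, "dz": 0, "gripper": 1}, {"rx": 0, "ry": 0, "rz": 0, "dx": 55, "dy": -5, "dz": 0, "gripper": 1}, {"rx": 0, "ry": 0, "rz": 0, "dx": 55, "dy": -5, "dz": 0, "gripper": 1}, {"rx": 0, "ry": 0, "rz": 0, "dx": 55, "dy": -6, "dz": 0, "gripper": 1}, {"rx": 0, "ry": 0, "rz": 0, "dx": 55, "dy": -6, "dz": 0, "gripper": 1}, {"rx": 0, "ry": 0, "rz": 0, "dx": 55, "dy": -6, "dz": 0, "gripper": 1}, {"rx": 0, "ry": 0, "rz": 0, "dx": 55, "dy": -6, "dz": 0, "gripper": 1}, {"rx": 0, "ry": 0, "rz": 0, "dx": 45, "dy": -4, "dz": 0, "gripper": 1}, {"rx": 0, "ry": 0, "rz": 0, "dx": 25, "dy": -2, "dz": 0, "gripper": 1}, {"rx": 0, "ry": 0, "rz": 0, "dx": 10, "dy": 0, "dz": 0, "gripper": 1}, {"rx": 0, "ry": 0, "rz": 0, "dx": 0, "dy": 0, "dz": 0, "gripper": 1}])

```text
clock: 21.3
tcp_pos: [0.5579, 0.1914, 0.17]
orientation: [2.423, 1.999, -0.0]
contact_force: [0.5, -0.3, 0.0]
grip_width: 0.0855
gripper_force: 0.0
```

```bash
python3 go.py 558.7 191.7 48;python3 - <<'E'
from h import *
t=r.grab_frame("top");cv2.imwrite("pics/k2.png",cv2.resize(t[180:290,360:500],None,fx=5,fy=5,interpolation=2))
E
```

```text
clock 21.30 shift after turn [  0.4   0.8 122. ] turn [0. 0. 0.] F [ 0.5 -0.3  0. ] w 0.0855
```

View pics/k2.png

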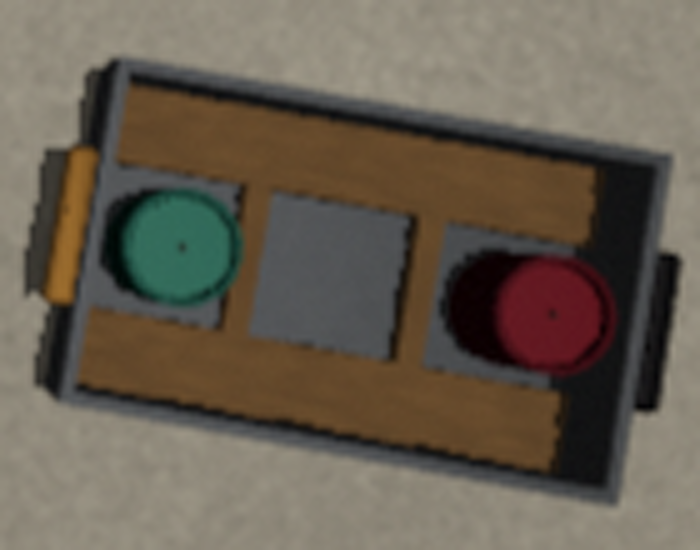

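Green, at wick (182,247), and burgundy, at (552,314), both stand in their nests. Next is cream.

>>> step_arm(moves=[{"rx": 0, "ry": 0, "rz": 0, "dx": 0, "dy": 1, "dz": 10, "gripper": 1}, {"rx": 0, "ry": 0, "rz": 0, "dx": 0, "dy": 0, "dz": 20, "gripper": 1}, {"rx": 0, "ry": 0, "rz": 0, "dx": 0, "dy": 0, "dz": 25, "gripper": 1}, {"rx": 0, "ry": 0, "rz": 0, "dx": 0, "dy": 0, "dz": 25, "gripper": 1}, {"rx": 0, "ry": 0, "rz": 0, "dx": 0, "dy": 0, "dz": 22, "gripper": 1}, {"rx": 0, "ry": 0, "rz": 0, "dx": 0, "dy": 0, "dz": 12, "gripper": 1}, {"rx": 0, "ry": 0, "rz": 0, "dx": 0, "dy": 0, "dz": 6, "gripper": 1}, {"rx": 0, "ry": 0, "rz": 0, "dx": 0, "dy": 0, "dz": 0, "gripper": 0.5}, {"rx": 0, "ry": 0, "rz": 0, "dx": 0, "dy": 0, "dz": 0, "gripper": 0.3}, {"rx": 0, "ry": 0, "rz": 0, "dx": 0, "dy": 0, "dz": 0, "gripper": 0.2}, {"rx": 0, "ry": 0, "rz": 0, "dx": 0, "dy": 0, "dz": 0, "gripper": -1}, {"rx": 0, "ry": 0, "rz": 0, "dx": 0, "dy": 0, "dz": 0, "gripper": -1}, {"rx": 0, "ry": 0, "rz": 0, "dx": 0, "dy": 0, "dz": 0, "gripper": -1}, {"rx": 0, "ry": 0, "rz": 0, "dx": 0, "dy": 0, "dz": 0, "gripper": -1}])

```text
clock: 23.1
tcp_pos: [0.5594, 0.1918, 0.0509]
orientation: [2.424, 1.998, 0.003]
contact_force: [-0.5, -0.2, 6.0]
grip_width: 0.0505
gripper_force: 41.1
```

>>> step_arm(moves=[{"rx": 0, "ry": 0, "rz": 0, "dx": 0, "dy": 0, "dz": -5, "gripper": -1}, {"rx": 0, "ry": 0, "rz": 0, "dx": 0, "dy": 0, "dz": -15, "gripper": -1}, {"rx": 0, "ry": 0, "rz": 0, "dx": 0, "dy": 0, "dz": -25, "gripper": -1}, {"rx": 0, "ry": 0, "rz": 0, "dx": 0, "dy": 0, "dz": -30, "gripper": -1}, {"rx": 0, "ry": 0, "rz": 0, "dx": -10, "dy": 1, "dz": -25, "gripper": -1}, {"rx": 0, "ry": 0, "rz": 0, "dx": -25, "dy": 3, "dz": -15, "gripper": -1}, {"rx": 0, "ry": 0, "rz": 0, "dx": -40, "dy": 4, "dz": -5, "gripper": -1}, {"rx": 0, "ry": 0, "rz": 0, "dx": -45, "dy": 5, "dz": 0, "gripper": -1}, {"rx": 0, "ry": 0, "rz": 0, "dx": -45, "dy": 5, "dz": 0, "gripper": -1}, {"rx": 0, "ry": 0, "rz": 0, "dx": -45, "dy": 5, "dz": 0, "gripper": -1}, {"rx": 0, "ry": 0, "rz": 0, "dx": -45, "dy": 5, "dz": 0, "gripper": -1}, {"rx": 0, "ry": 0, "rz": 0, "dx": -45, "dy": 5, "dz": 0, "gripper": -1}, {"rx": 0, "ry": 0, "rz": 0, "dx": -45, "dy": 5, "dz": 0, "gripper": -1}, {"rx": 0, "ry": 0, "rz": 0, "dx": -45, "dy": 5, "dz": 0, "gripper": -1}, {"rx": 0, "ry": 0, "rz": 0, "dx": -20, "dy": 3, "dz": 0, "gripper": -1}, {"rx": 0, "ry": 0, "rz": 0, "dx": -9, "dy": 1, "dz": 0, "gripper": -1}, {"rx": 0, "ry": 0, "rz": 0, "dx": 0, "dy": 0, "dz": 0, "gripper": -1}, {"rx": 0, "ry": 0, "rz": 0, "dx": 0, "dy": 0, "dz": 0, "gripper": -1}])

```text
clock: 25.35
tcp_pos: [0.5254, -0.2268, 0.17]
orientation: [-2.421, -2.001, -0.001]
contact_force: [-1.1, -0.7, -1.7]
grip_width: 0.0505
gripper_force: 42.0
```

```bash
python3 go.py 526 -228.5 51.5
```

```text
clock 25.35 shift after turn [ -1.6   0.9 118.5] turn [ 0.  -0.1  0.2] F [-1.1 -0.7 -1.7] w 0.0505
```

>>> step_arm(moves=[{"rx": 0, "ry": 0, "rz": 0, "dx": -1, "dy": 1, "dz": 10, "gripper": -1}, {"rx": 0, "ry": 0, "rz": 0, "dx": 0, "dy": 0, "dz": 20, "gripper": -1}, {"rx": 0, "ry": 0, "rz": 0, "dx": 0, "dy": 0, "dz": 20, "gripper": -1}, {"rx": 0, "ry": 0, "rz": 0, "dx": 0, "dy": 0, "dz": 20, "gripper": -1}, {"rx": 0, "ry": 0, "rz": 0, "dx": 0, "dy": 0, "dz": 20, "gripper": -1}, {"rx": 0, "ry": 0, "rz": 0, "dx": 0, "dy": 0, "dz": 15, "gripper": -1}, {"rx": 0, "ry": 0, "rz": 0, "dx": 0, "dy": 0, "dz": 8, "gripper": -1}, {"rx": 0, "ry": 0, "rz": 0, "dx": 0, "dy": 0, "dz": 3, "gripper": -1}, {"rx": 0, "ry": 0, "rz": 0, "dx": 0, "dy": 0, "dz": 2, "gripper": -1}, {"rx": 0, "ry": 0, "rz": 0, "dx": 0, "dy": 0, "dz": 1, "gripper": -1}, {"rx": 0, "ry": 0, "rz": 0, "dx": 0, "dy": 0, "dz": 0.5, "gripper": -1}, {"rx": 0, "ry": 0, "rz": 0, "dx": 0, "dy": 0, "dz": 0, "gripper": -1}])

```text
clock: 26.85
tcp_pos: [0.5261, -0.2301, 0.051]
orientation: [2.423, 1.998, 0.0]
contact_force: [-1.5, 0.4, 4.9]
grip_width: 0.0507
gripper_force: 42.4
```

>>> step_arm(moves=[{"rx": 0, "ry": 0, "rz": 0, "dx": 0, "dy": 0, "dz": 0, "gripper": 0.3}, {"rx": 0, "ry": 0, "rz": 0, "dx": 0, "dy": 0, "dz": 0, "gripper": 0.55}, {"rx": 0, "ry": 0, "rz": 0, "dx": 0, "dy": 0, "dz": 0, "gripper": 0.6}, {"rx": 0, "ry": 0, "rz": 0, "dx": 0, "dy": 0, "dz": -10, "gripper": 0.6}, {"rx": 0, "ry": 0, "rz": 0, "dx": 0, "dy": 0, "dz": -25, "gripper": 0.6}, {"rx": 0, "ry": 0, "rz": 0, "dx": 0, "dy": 0, "dz": -35, "gripper": 0.6}, {"rx": 0, "ry": 0, "rz": 0, "dx": 0, "dy": 0, "dz": -30, "gripper": 0.6}, {"rx": 0, "ry": 0, "rz": 0, "dx": 20, "dy": -8, "dz": -18, "gripper": 0.8}, {"rx": 0, "ry": 0, "rz": 0, "dx": 45, "dy": -18, "dz": 0, "gripper": 1}, {"rx": 0, "ry": 0, "rz": 0, "dx": 50, "dy": -20, "dz": 0, "gripper": 1}, {"rx": 0, "ry": 0, "rz": 0, "dx": 50, "dy": -20, "dz": 0, "gripper": 1}, {"rx": 0, "ry": 0, "rz": 0, "dx": 50, "dy": -20, "dz": 0, "gripper": 1}, {"rx": 0, "ry": 0, "rz": 0, "dx": 50, "dy": -20, "dz": 0, "gripper": 1}, {"rx": 0, "ry": 0, "rz": 0, "dx": 50, "dy": -20, "dz": 0, "gripper": 1}, {"rx": 0, "ry": 0, "rz": 0, "dx": 45, "dy": -18, "dz": 0, "gripper": 1}, {"rx": 0, "ry": 0, "rz": 0, "dx": 35, "dy": -14, "dz": 0, "gripper": 1}, {"rx": 0, "ry": 0, "rz": 0, "dx": 18, "dy": -7, "dz": 0, "gripper": 1}, {"rx": 0, "ry": 0, "rz": 0, "dx": 5, "dy": -2, "dz": 0, "gripper": 1}, {"rx": 0, "ry": 0, "rz": 0, "dx": 0, "dy": 0, "dz": 0, "gripper": 1}, {"rx": 0, "ry": 0, "rz": 0, "dx": 0, "dy": 0, "dz": 0, "gripper": 1}])

```text
clock: 29.35
tcp_pos: [0.4419, 0.2109, 0.1683]
orientation: [2.425, 1.996, -0.001]
contact_force: [-0.2, -0.5, -0.7]
grip_width: 0.0854
gripper_force: 0.0
```

```bash
python3 go.py 441.8 211.9 40;python3 - <<'E'
from h import *
t=r.grab_frame("top");s=r.grab_frame("scene")
a=cv2.resize(t[180:290,360:500],None,fx=5,fy=5,interpolation=2)[:,:560]
cv2.imwrite("pics/k3.png",a);cv2.imwrite("pics/s3.png",cv2.resize(s[190:300,350:490],None,fx=4,fy=4,interpolation=2))
E
```

```text
clock 29.35 shift after turn [  1.   -0.3 128.3] turn [ 0.   0.  -0.1] F [-0.2 -0.5 -0.7] w 0.0854
```

View pics/k3.png

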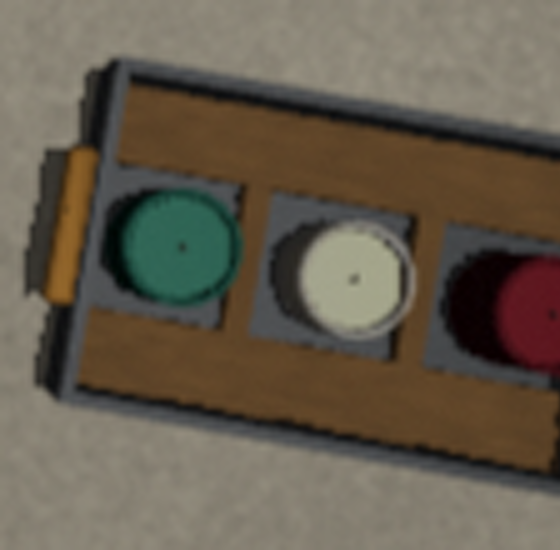

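View pics/s3.png

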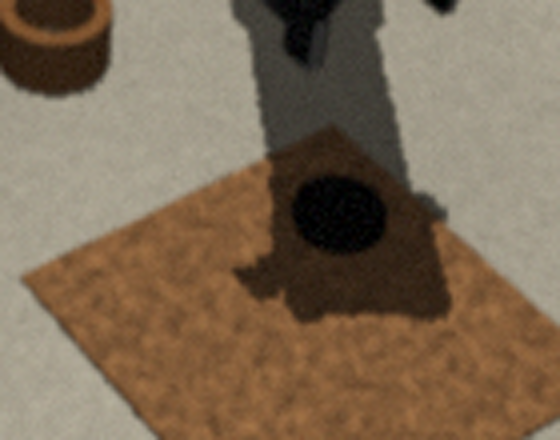

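Cream stands in the middle nest, with its wick at (353,279). The lid lies undisturbed on the mat at about (340,214) in the scene crop. Next is the lid.

```bash
python3 - <<'E'
from h import *
print("cream",world(crop((353,279),5,(360,180)),.052), world(crop((356,280),5,(360,180)),.060),"lid",world(crop((340,214),4,(350,190)),.021,"scene"))
E
```

```text
cream [ 0.52477063 -0.22989308  0.052     ] [ 0.52454191 -0.22929902  0.06      ] lid [0.44352763 0.21692049 0.021     ]
```

>>> step_arm(moves=[{"rx": 0, "ry": 0, "rz": 0, "dx": 1, "dy": 0, "dz": 15, "gripper": 1}, {"rx": 0, "ry": 0, "rz": 0, "dx": 0, "dy": 0, "dz": 25, "gripper": 0.8}, {"rx": 0, "ry": 0, "rz": 0, "dx": 0, "dy": 0, "dz": 25, "gripper": 0.8}, {"rx": 0, "ry": 0, "rz": 0, "dx": 0, "dy": 0, "dz": 25, "gripper": 0.8}, {"rx": 0, "ry": 0, "rz": 0, "dx": 0, "dy": 0, "dz": 20, "gripper": 0.8}, {"rx": 0, "ry": 0, "rz": 0, "dx": 0, "dy": 0, "dz": 12, "gripper": 0.8}, {"rx": 0, "ry": 0, "rz": 0, "dx": 0, "dy": 0, "dz": 7, "gripper": 0.8}, {"rx": 0, "ry": 0, "rz": 0, "dx": 0, "dy": 0, "dz": 4, "gripper": 0.8}, {"rx": 0, "ry": 0, "rz": 0, "dx": 0, "dy": 0, "dz": 0, "gripper": 0.8}, {"rx": 0, "ry": 0, "rz": 0, "dx": 0, "dy": 0, "dz": 0, "gripper": 0.8}], grip_force=25)

```text
clock: 30.7
tcp_pos: [0.4421, 0.2133, 0.0357]
orientation: [2.424, 1.998, 0.001]
contact_force: [-0.7, -0.1, -0.2]
grip_width: 0.077
gripper_force: 0.0
```

>>> step_arm(moves=[{"rx": 0, "ry": 0, "rz": 0, "dx": 1, "dy": 0, "dz": 1, "gripper": 0.6}, {"rx": 0, "ry": 0, "rz": 0, "dx": 0, "dy": 0, "dz": 0, "gripper": 0.45}, {"rx": 0, "ry": 0, "rz": 0, "dx": 0, "dy": 0, "dz": 0, "gripper": 0.3}, {"rx": 0, "ry": 0, "rz": 0, "dx": 0, "dy": 0, "dz": 0, "gripper": -1}, {"rx": 0, "ry": 0, "rz": 0, "dx": 0, "dy": 0, "dz": 0, "gripper": -1}, {"rx": 0, "ry": 0, "rz": 0, "dx": 0, "dy": 0, "dz": 0, "gripper": -1}, {"rx": 0, "ry": 0, "rz": 0, "dx": 0, "dy": 0, "dz": 0, "gripper": -1}, {"rx": 0, "ry": 0, "rz": 0, "dx": 0, "dy": 0, "dz": 0, "gripper": -1}], grip_force=30)

```text
clock: 31.7
tcp_pos: [0.442, 0.2142, 0.0348]
orientation: [2.424, 1.998, 0.0]
contact_force: [-1.8, -0.5, 6.3]
grip_width: 0.0544
gripper_force: 30.3
```

>>> step_arm(moves=[{"rx": 0, "ry": 0, "rz": 0, "dx": 0, "dy": 0, "dz": -5, "gripper": -1}, {"rx": 0, "ry": 0, "rz": 0, "dx": 0, "dy": 0, "dz": -15, "gripper": -1}, {"rx": 0, "ry": 0, "rz": 0, "dx": 0, "dy": 0, "dz": -25, "gripper": -1}, {"rx": 0, "ry": 0, "rz": 0, "dx": 0, "dy": 0, "dz": -30, "gripper": -1}, {"rx": 0, "ry": 0, "rz": 0, "dx": -10, "dy": 4, "dz": -30, "gripper": -1}, {"rx": 0, "ry": 0, "rz": 0, "dx": -25, "dy": 10, "dz": -20, "gripper": -1}, {"rx": 0, "ry": 0, "rz": 0, "dx": -40, "dy": 16, "dz": -10, "gripper": -1}, {"rx": 0, "ry": 0, "rz": 0, "dx": -45, "dy": 18, "dz": 0, "gripper": -1}, {"rx": 0, "ry": 0, "rz": 0, "dx": -45, "dy": 18, "dz": 0, "gripper": -1}, {"rx": 0, "ry": 0, "rz": 0, "dx": -45, "dy": 18, "dz": 0, "gripper": -1}, {"rx": 0, "ry": 0, "rz": 0, "dx": -45, "dy": 18, "dz": 0, "gripper": -1}, {"rx": 0, "ry": 0, "rz": 0, "dx": -45, "dy": 18, "dz": 0, "gripper": -1}, {"rx": 0, "ry": 0, "rz": 0, "dx": -45, "dy": 18, "dz": 0, "gripper": -1}, {"rx": 0, "ry": 0, "rz": 0, "dx": -40, "dy": 16, "dz": 0, "gripper": -1}, {"rx": 0, "ry": 0, "rz": 0, "dx": -25, "dy": 9, "dz": 0, "gripper": -1}, {"rx": 0, "ry": 0, "rz": 0, "dx": -10, "dy": 3, "dz": 0, "gripper": -1}, {"rx": 0, "ry": 0, "rz": 0, "dx": 0, "dy": 0, "dz": 0, "gripper": -1}, {"rx": 0, "ry": 0, "rz": 0, "dx": 0, "dy": 0, "dz": 20, "gripper": -1}, {"rx": 0, "ry": 0, "rz": 0, "dx": 0, "dy": 0, "dz": 20, "gripper": -1}, {"rx": 0, "ry": 0, "rz": 0, "dx": 0, "dy": 0, "dz": 0, "gripper": -1}])

```text
clock: 34.2
tcp_pos: [0.5231, -0.2285, 0.1267]
orientation: [-2.419, -1.997, 0.004]
contact_force: [0.2, -0.1, -0.9]
grip_width: 0.0546
gripper_force: 31.9
```

```bash
python3 go.py 525 -229.5 83;python3 - <<'E'
from h import *
s=r.grab_frame("scene");cv2.imwrite("pics/l1.png",cv2.convertScaleAbs(cv2.resize(s[100:220,235:355],None,fx=5,fy=5,interpolation=2),alpha=1.8,beta=15))
E
```

```text
clock 34.20 shift after turn [-0.7  2.1 43.7] turn [-0.3 -0.1  0.1] F [ 0.2 -0.1 -0.9] w 0.0546
```

View pics/l1.png

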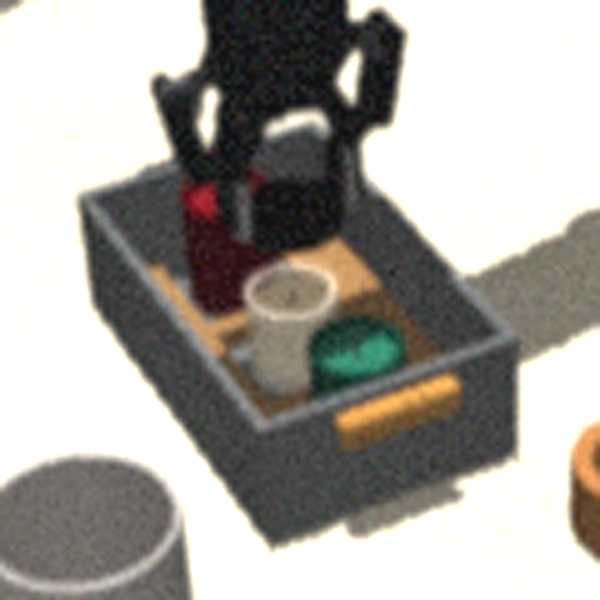

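The lid is held level over the jar, with the flange spanning about x 247–344 and its bottom edge at y≈250. The jar rim ellipse is centred at about (290,292). I'll compare these with the projected predictions.

```bash
python3 - <<'E'
from h import *
c=r.camera_info("scene");o=r.get_obs()["tcp_pos"]
def pr(P): return (cv2.projectPoints(np.array(P,float),c["rvec"],c["tvec"],c["mtx"],None)[0][:,0]-[235,100]+.5)*5-.5
a=np.linspace(0,2*np.pi,73)
ring=lambda x,y,z,R:pr(np.c_[x+R*np.cos(a),y+R*np.sin(a),0*a+z])
for n,g in(("lid bottom",ring(o[0],o[1],.104,.028)),("lid top",ring(o[0],o[1],.116,.028)),("plug bot",ring(o[0],o[1],.098,.0145)),("jar",ring(.525,-.2295,.06,.026))):print(n,g.min(0).round(),g.max(0).round(),g.mean(0).round())
print(world(crop((290,292),5,(235,100)),.06,"scene"))
E
```

```text
lid bottom [237. 194.] [340. 255.] [288. 225.]
lid top [235. 176.] [339. 237.] [286. 207.]
plug bot [262. 218.] [315. 249.] [289. 234.]
jar [244. 261.] [337. 318.] [290. 290.]
[ 0.52665196 -0.22777329  0.06      ]
```

>>> step_arm(moves=[{"rx": 0, "ry": 0, "rz": 0, "dx": 0, "dy": 3, "dz": 10, "gripper": -1}, {"rx": 0, "ry": 0, "rz": 0, "dx": 0, "dy": 0, "dz": 10, "gripper": -1}, {"rx": 0, "ry": 0, "rz": 0, "dx": 0, "dy": 0, "dz": 8, "gripper": -1}, {"rx": 0, "ry": 0, "rz": 0, "dx": 0, "dy": 0, "dz": 6, "gripper": -1}, {"rx": 0, "ry": 0, "rz": 0, "dx": 0, "dy": 0, "dz": 0, "gripper": -1}, {"rx": 0, "ry": 0, "rz": 0, "dx": 0, "dy": 0, "dz": 0, "gripper": -1}])

```text
clock: 35.0
tcp_pos: [0.5279, -0.2304, 0.0955]
orientation: [2.424, 1.998, 0.0]
contact_force: [0.2, 0.4, -1.1]
grip_width: 0.0545
gripper_force: 31.9
```

```bash
python3 go.py 526 -229.5 83
```

```text
clock 35.00 shift after turn [ 0.5 -2.1 12.5] turn [0. 0. 0.] F [ 0.2  0.4 -1.1] w 0.0545
```

>>> step_arm(moves=[{"rx": 0, "ry": 0, "rz": 0, "dx": 0, "dy": -1.5, "dz": 3, "gripper": -1}, {"rx": 0, "ry": 0, "rz": 0, "dx": 0, "dy": 0, "dz": 3, "gripper": -1}, {"rx": 0, "ry": 0, "rz": 0, "dx": 0, "dy": 0, "dz": 3, "gripper": -1}, {"rx": 0, "ry": 0, "rz": 0, "dx": 0, "dy": 0, "dz": 1.5, "gripper": -1}, {"rx": 0, "ry": 0, "rz": 0, "dx": 0, "dy": 0, "dz": 0, "gripper": -1}, {"rx": 0, "ry": 0, "rz": 0, "dx": 0, "dy": 0, "dz": 0, "gripper": -1}])

```text
clock: 35.75
tcp_pos: [0.5264, -0.2301, 0.0849]
orientation: [2.424, 1.998, 0.0]
contact_force: [0.0, -0.2, -1.0]
grip_width: 0.0542
gripper_force: 31.9
```

>>> step_arm(moves=[{"rx": 0, "ry": 0, "rz": 0, "dx": 0, "dy": 0, "dz": 1, "gripper": -1}, {"rx": 0, "ry": 0, "rz": 0, "dx": 0, "dy": 0, "dz": 1, "gripper": -1}, {"rx": 0, "ry": 0, "rz": 0, "dx": 0, "dy": 0, "dz": 0, "gripper": -1}, {"rx": 0, "ry": 0, "rz": 0, "dx": 0, "dy": 0, "dz": 0, "gripper": -1}])

```text
clock: 36.25
tcp_pos: [0.5263, -0.2301, 0.0829]
orientation: [2.424, 1.998, 0.0]
contact_force: [-1.0, 0.6, 0.9]
grip_width: 0.0542
gripper_force: 32.0
```

Contact starts at the expected height. One more millimetre, then release and retreat.

>>> step_arm(moves=[{"rx": 0, "ry": 0, "rz": 0, "dx": 0, "dy": 0, "dz": 0.7, "gripper": -1}, {"rx": 0, "ry": 0, "rz": 0, "dx": 0, "dy": 0, "dz": 0, "gripper": -1}, {"rx": 0, "ry": 0, "rz": 0, "dx": 0, "dy": 0, "dz": 0, "gripper": 0.45}, {"rx": 0, "ry": 0, "rz": 0, "dx": 0, "dy": 0, "dz": 0, "gripper": 0.6}, {"rx": 0, "ry": 0, "rz": 0, "dx": 0, "dy": 0, "dz": 0, "gripper": 0.7}, {"rx": 0, "ry": 0, "rz": 0, "dx": 0, "dy": 0, "dz": -8, "gripper": 0.7}, {"rx": 0, "ry": 0, "rz": 0, "dx": 0, "dy": 0, "dz": -20, "gripper": 0.7}, {"rx": 0, "ry": 0, "rz": 0, "dx": 0, "dy": 0, "dz": -30, "gripper": 0.7}, {"rx": 0, "ry": 0, "rz": 0, "dx": 0, "dy": 0, "dz": -40, "gripper": 0.7}, {"rx": 0, "ry": 0, "rz": 0, "dx": 20, "dy": 0, "dz": -30, "gripper": 0.7}, {"rx": 0, "ry": 0, "rz": 0, "dx": 40, "dy": -5, "dz": -10, "gripper": 0.7}, {"rx": 0, "ry": 0, "rz": 0, "dx": 50, "dy": -5, "dz": 0, "gripper": 0.7}, {"rx": 0, "ry": 0, "rz": 0, "dx": 50, "dy": -5, "dz": 0, "gripper": 0.7}, {"rx": 0, "ry": 0, "rz": 0, "dx": 50, "dy": -5, "dz": 0, "gripper": 0.7}, {"rx": 0, "ry": 0, "rz": 0, "dx": 50, "dy": -5, "dz": 0, "gripper": 0.7}, {"rx": 0, "ry": 0, "rz": 0, "dx": 40, "dy": -5, "dz": 0, "gripper": 0.7}, {"rx": 0, "ry": 0, "rz": 0, "dx": 20, "dy": 0, "dz": 0, "gripper": 0.7}, {"rx": 0, "ry": 0, "rz": 0, "dx": 0, "dy": 0, "dz": 0, "gripper": 0.7}, {"rx": 0, "ry": 0, "rz": 0, "dx": 0, "dy": 0, "dz": 0, "gripper": 0.7}])

```text
clock: 38.62
tcp_pos: [0.5581, 0.0875, 0.2201]
orientation: [2.426, 1.995, -0.002]
contact_force: [0.5, 0.1, -0.3]
grip_width: 0.0729
gripper_force: 0.0
```

```bash
python3 - <<'E'
from h import *
f=lambda im:cv2.convertScaleAbs(cv2.resize(im,None,fx=3.5,fy=3.5,interpolation=2),alpha=1.8,beta=15)
t=r.grab_frame("top");s=r.grab_frame("scene")
a=f(s[110:230,240:350]);b=f(t[180:300,365:485]);cv2.imwrite("pics/f.png",np.hstack([a,b])[:, :800])
E
```

```text
(no output)
```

View pics/f.png

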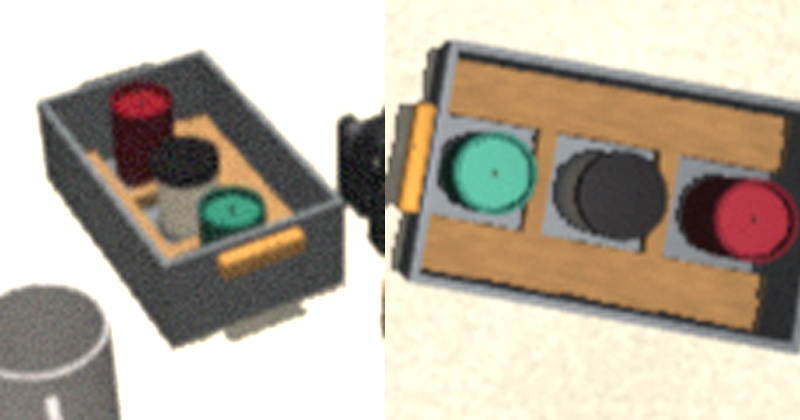

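The lid sits level on the cream jar at (186,160) in the scene view and (623,195) in the top view. Green is beside the brass handle, burgundy is at the far end, and everything is upright below the rim, so I'm handing in.

```bash
python3 -c "from bench import r; print(r.hand_in())"
```

```text
the job is handed in; nothing more can be done
None
```

The crate is packed and handed in at about 39 s: green stands by the brass handle, lidded cream in the middle and burgundy at the far end, all upright and below the rim in the final pictures; no verdict came back.

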